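Square a display slat in the marking-out jig and lock it

ROBOT

A 6-joint arm with a two-finger parallel gripper is mounted at the origin on a cart in front of the work surface, level with it; the furniture and walls round the work are solid. World frame = base frame: x ahead of the robot, y to its left, z up, the work surface at z = 0. Lengths are in m, angles in rad, forces in N, time in s.
With the tool pointing down it reaches from about 0.375 to 0.75 m from the base axis. Payload 9 kg.
Tool frame: the origin (TCP) lies midway between the tips of the shut fingers; the grasp point (between the pads) lies 19 mm behind it; z points along the fingers, y is the line along which they close (so a half turn about z gives the same grasp; the last joint's range is limited). The gripper opens to 85 mm and grips with 20 to 120 N. Pads are 22 mm wide; open, the fingers measure 114 mm over their backs; the gripper's body (76 mm by 85 mm) begins 54 mm behind the grasp point. The pads swing forward as they close: fully open they stand 13 mm farther back than shut.
Start: joints at [-1.403, 0.104, 0.097, 1.564, 0, 1.353], TCP at [0.226, -0.556, 0.231] pointing down, gripper open.
Joint ranges: [-2.99, 2.99], [-0.84, 1.86], [-1.1, 1.16], [-1.84, 2.11], [-1.51, 1.56], [-3.14, 3.14]. Speed limits (rad/s): [2.22, 2.22, 2.57, 3.14, 3.14, 3.14].

INTERFACE

Orientations are given as a unit quaternion [w, x, y, z].
In Python, from workcell import r, optics, close_job gives the robot as it stands.
- The arm moves only by the tool send_rows, never from a script. Its argument "deltas" is a list of rows, each a list of 7 numbers: the turn, a rotation vector about the tool's x, y, z in rad, then the shift along the tool's x, y, z in cm, then the closure, from -1 (fully open) to 1 (shut). A call has 1 to 10 rows; each row is the pose to reach, as a shift and turn from the pose commanded when the call began, along the tool's axes at that moment; what a row does not reach only later rows make up. A row lasts 1/8 s, in which the tool goes at most 62.5 mm and 10.7 degrees, less where a joint would pass 70% of its speed; a pose out of reach is approached as far as the arm can. A call with a gripper value outside its range is refused whole. The fingers move at their own pace and stop on an object; the grip force is fixed at half the most. Time passes only in rows, so rows that repeat a pose let the fingers close. It gives the time, the measured TCP pose, the force, the opening and the grip force at its end, in the units of the state.
- r.get_state(): the state, without advancing time (a new reading comes with each control period).
- optics.snapshot(name): name is "scene" or "top" or "wrist"; returns a dict with "frame" (480x640x3 uint8, blue, green, red), "fx", "fy", "cx", "cy" (pixels), "distortion" ([k1, k2, p1, p2, k3] as OpenCV has them; the pictures are not rectified), "T" (4x4, takes a point from camera to world coordinates). Camera axes: x right, y down, z forward; pixel columns grow to the right and rows downward; lengths in m; the calibration is good to about 2 mm. A picture is of the moment at which its call begins. There is no depth.
- close_job(): hands the job in; it is judged then, once.
The state is a dict: "time": time; "qpos": joint angles; "joint_velocities": joint speeds; "joint_torque": joint torques, N m; "eef_pos": TCP position; "eef_rot": TCP orientation; "contact_force": force on the tool from outside, world axes, zero at the start; "moment": the same for the moment, N m; "grip_width": finger opening in m; "gripper_force": force on a finger pad.
Only numpy, scipy, OpenCV 4.12 (cv2) and the standard library are available. Lean on these libraries where they do the work, as an engineer would, in place of code of your own. Each camera call takes 0.05 s, during which the arm holds its last target. There are 200 camera calls.

TASK

Push the loose oak slat across the grey jig, keeping it flat on the plate, until its long edge lies flush along the whole aluminium fence at the back and its left end touches the end stop. Only then swing the red-knobbed hold-down fully round until it stands square across the slat, leaving the slat home against fence and stop. Leave the tin and the bracelet beside the jig where they are.

Things in the scene. Friction and masses are not known exactly. Their poses are not given: they have to be found in the camera images.
- jig: Marking-out jig fixed to the table. Origin at table height; z up, its +x points away from the robot towards the fence, +y to the left along the fence. Grey plate 12 mm thick, from x = -110 to +125 mm, y = -175 to +175 mm. Aluminium fence along y: near face at x = +75 mm, 24 mm thick, 340 mm long (y = -170 to +170 mm), top 26 mm above the table. End stop: aluminium block, its right-hand face at y = +140 mm, from x = 20 to 75 mm, top 26 mm above the table.
- slat: Loose oak slat lying flat on the plate, 60 mm wide (x) by 240 mm long (y) by 16 mm thick, about 0.3 kg, plain rectangle; origin at the centre of its underside, so its long edges lie at x = +-30 mm and its ends at y = +-120 mm; +x edge is the one that goes against the fence. Home, its origin is at x = 45, y = 20, z = 12 mm in the jig's frame.
- slat_left (a point): point on the slat's far (fence side) face, 2 mm from its left end, mid-thickness; slat frame (30, 118, 8) mm
- slat_right (a point): point on the slat's far (fence side) face, 2 mm from its right end, mid-thickness; slat frame (30, -118, 8) mm
- slat_end (a point): centre of the slat's left end face, which goes against the stop; slat frame (0, 120, 8) mm
- latch (a joint): angle of the hold-down arm about its vertical pivot: 0 = open, arm lying along the fence pointing to the jig's +y; grows counter-clockwise from above; pi/2 = fully closed against its end stop, arm pointing to the jig's -x, across the slat. Stays where it is left; needs about 1.5 N at the knob. It can be pushed by its knob. The dark arm is 7 mm thick, 18 mm wide, its underside 32 mm above the table, so it passes 4 mm over the slat; it reaches 65 mm from the pivot.
- latch_knob (a point): centre of the red upright cylindrical knob on the arm, 55 mm from the pivot axis: 16 mm in diameter, from 45 to 67 mm above the table (this point 56 mm above the table), on a 10 mm stem from the arm's top at 39 mm
- latch_pivot (a point): pivot axis of the hold-down on top of the fence, at (87, -40, 32) mm in the jig's frame
- tin: round grey tin, 58 mm in diameter, 23 mm high, standing to the left of the jig; bystander, origin at the centre of its underside
- bracelet: dark green bead bracelet, 68 mm in diameter, 11 mm high, lying to the right of the jig; bystander, origin at the centre of its underside
There are look-alikes about, which are no part of the job. There is more than one size of the slat; the job needs the larger.

How it is judged:
On the way, in this order (a step that is already met when the one before it is completed fails the run):
1. the slat lies flush along the fence with its left end at the stop, the hold-down still open (x of each of slat_left, slat_right in the frame of jig above 0.0725 m and y of slat_end in the frame of jig above 0.137 m and angle between slat's own z axis and vertical below 0.04 rad and z of slat in the frame of jig below 0.015 m and value of joint latch below 0.6 rad), for 0.2 s.
2. the hold-down is swung fully across the slat (value of joint latch above 1.45 rad), for 0.2 s.
At the end, for the whole second after the job is handed in: The slat lies flat on the jig plate at rest, both ends of its long edge within 2.5 mm of the fence, its left end within 3 mm of the end stop, and the hold-down is within about 0.12 rad (7 degrees) of square across it (x of each of slat_left, slat_right in the frame of jig above 0.0725 m and y of slat_end in the frame of jig above 0.137 m and angle between slat's own z axis and vertical below 0.04 rad and z of slat in the frame of jig below 0.015 m and value of joint latch above 1.45 rad and linear speed of slat below 0.01 m/s); the robot touches nothing.
It fails at once if the slat is lifted more than 15 mm off the plate or tipped by more than 15 degrees (z of slat in the frame of jig above 0.027 m or angle between slat's own z axis and vertical above 0.26 rad).
It fails at once if the tin or the bracelet is moved by more than 20 mm (distance of any of tin, bracelet from where it was at the start of the episode above 0.02 m).
It also fails if it takes over 64 s, if anything falls off the work surface, if the arm or the gripper's body presses on something with over 40 N, if the wrist force passes 120 N, or if a joint passes its speed limit or range.

## Working session

There is one attempt and no reset: what is moved stays moved. The work goes in short steps, Python scripts to look and compute and a tool call to move; the robot and the scene stay as the last step left them, time stands still between calls to the robot, and variables do not carry over. Pictures are saved under pics/ and viewed, at most 10 in all, crops included, and the job is handed in when it is done.

Besides the shell and the picture viewer there is one more tool, called after "Call:" by a JSON object that holds its "method" and its "body", one argument or row to a line. send_rows: Moves the arm, as the interface text tells. Its arguments: {"type":"object","properties":{"deltas":{"type":"array"}},"required":["deltas"]}

```bash
mkdir -p pics; python3 - <<'E'
from workcell import r, optics
import cv2,numpy as np
for n in("top","scene"):
    s=optics.snapshot(n); cv2.imwrite(f"pics/{n}0.png",s["frame"]); print(n,s["fx"],s["fy"],s["cx"],s["cy"],s["distortion"]);print(np.round(s["T"],4))
st=r.get_state();print(st["time"],st["eef_pos"],st["eef_rot"],st["grip_width"])
E
```

```text
top 590.3587384362376 590.3587384362376 316.1854307150643 242.79139341064158 [-0.17762068  0.          0.          0.          0.        ]
[[-4.0000e-04 -9.8300e-01  1.8350e-01  3.5940e-01]
 [-1.0000e+00  1.0000e-03  2.9000e-03  1.5000e-02]
 [-3.0000e-03 -1.8350e-01 -9.8300e-01  1.4268e+00]
 [ 0.0000e+00  0.0000e+00  0.0000e+00  1.0000e+00]]
scene 454.98032892056693 454.98032892056693 316.23765246668773 239.6183668172422 [0.00113866 0.         0.         0.         0.        ]
[[-0.8625 -0.2542  0.4375  0.2044]
 [-0.5059  0.4508 -0.7355  0.6447]
 [-0.0103 -0.8557 -0.5174  0.5136]
 [ 0.      0.      0.      1.    ]]
0.1 [ 0.22573931 -0.55561307  0.23061962] [-5.72434729e-04  9.81455285e-01  1.91690366e-01  2.43791424e-05] 0.08543162226625077
```

View pics/top0.png

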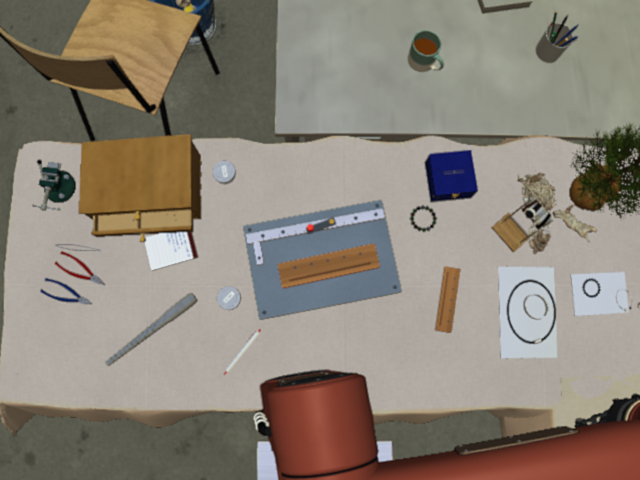

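View pics/scene0.png

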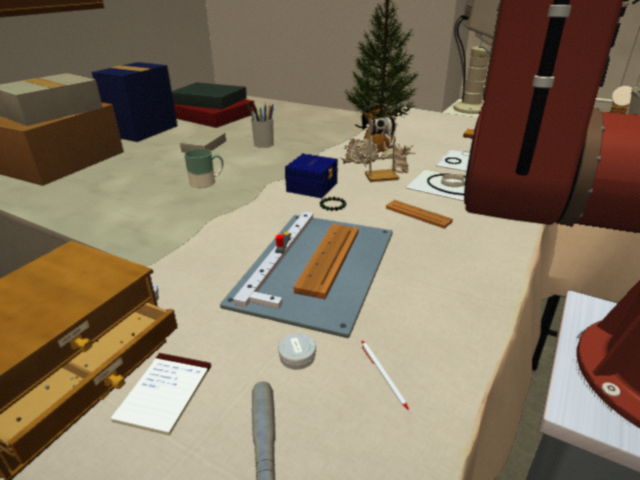

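The top picture shows the jig plate with corners near (244,219), (381,201), (400,291) and (264,318). The slat on it spans (278–380, 245–288), the fence is at the back, and the red knob is at (311,227). There is a tin at (228,298), another tin at (224,171), and the bracelet at (424,218). The scene picture agrees. I'll enlarge the jig next.

```bash
python3 - <<'E'
import cv2
a=cv2.imread("pics/top0.png")[190:330,215:415]
cv2.imwrite("pics/crop0.png",cv2.resize(a,None,fx=4,fy=4,interpolation=cv2.INTER_CUBIC))
E
```

```text
(no output)
```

View pics/crop0.png

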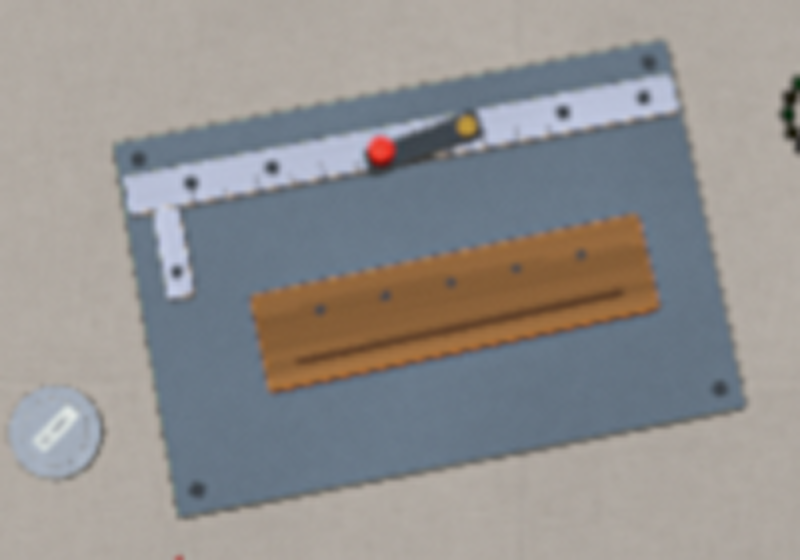

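The crop (4x, offset 215,190) shows plate corners at (115,143), (667,40), (745,408) and (180,517). The slat corners are (250,296), (640,215), (660,308) and (270,392). The knob is at (381,152) and the pivot at (467,126).

```bash
cat > h.py <<'E'
import numpy as np, cv2
from workcell import r, optics
from scipy.optimize import least_squares
from scipy.spatial.transform import Rotation as R
def ray(s,px,z):
    K=np.array([[s["fx"],0,s["cx"]],[0,s["fy"],s["cy"]],[0,0,1]])
    u=cv2.undistortPoints(np.array(px,float).reshape(-1,1,2),K,np.array(s["distortion"])).reshape(-1,2)
    d=np.c_[u,np.ones(len(u))]@s["T"][:3,:3].T; o=s["T"][:3,3]
    return (o+d*((z-o[2])/d[:,2])[:,None])[:,:2]
def rot(a): return np.array([[np.cos(a),-np.sin(a)],[np.sin(a),np.cos(a)]])
def fit(model,pts):
    f=lambda p:(np.array(model)@rot(p[2]).T+p[:2]-pts).ravel()
    q=least_squares(f,[*np.mean(pts,0),0]); return q.x,np.round(f(q.x)*1000,1)
def proj(s,P):
    Ti=np.linalg.inv(s["T"]); K=np.array([[s["fx"],0,s["cx"]],[0,s["fy"],s["cy"]],[0,0,1]])
    return cv2.projectPoints(np.array(P,float).reshape(-1,1,3),cv2.Rodrigues(Ti[:3,:3])[0],Ti[:3,3],K,np.array(s["distortion"]))[0].reshape(-1,2)
E
python3 - <<'E'
from h import *
s=optics.snapshot("top")
c=lambda l:[((x+.5)/4-.5+215,(y+.5)/4-.5+190) for x,y in l]
j,e=fit([[.125,.175],[.125,-.175],[-.11,-.175],[-.11,.175]],ray(s,c([(115,143),(667,40),(745,408),(180,517)]),.012));print("jig",j,e)
b,e=fit([[.03,.12],[.03,-.12],[-.03,-.12],[-.03,.12]],ray(s,c([(250,296),(640,215),(660,308),(270,392)]),.028));print("slat",b,e)
J=lambda p:(p-j[:2])@rot(j[2])
print("slat in jig",J(b[:2]),b[2]-j[2])
print("knob",J(ray(s,c([(381,150)]),.067)),"piv",J(ray(s,c([(467,126)]),.04)))
print("fence corners",J(ray(s,c([(122,176),(129,213),(680,111),(672,74)]),.026)),"stop",J(ray(s,c([(193,294)]),.026)))
print("tin",J(ray(s,c([(56,432)]),.023)),"home",j[:2]+rot(j[2])@[.045,.02])
t=r.get_state();print(R.from_quat(np.roll(t["eef_rot"],-1)).as_matrix().round(3))
E
```

```text
jig [0.57796353 0.00491048 0.18796826] [ 0.8  2.   1.3 -1.2 -0.9 -2.5 -1.3  1.7]
slat [ 0.5657211  -0.01046213  0.20889342] [ 0.4  0.4  1.   0.3 -1.  -1.1 -0.5  0.5]
slat in jig [-0.01489937 -0.01281418] 0.020925158516904963
knob [[0.07691915 0.0148137 ]] piv [[ 0.08746338 -0.03946137]]
fence corners [[ 0.09945262  0.17116838]
 [ 0.07611264  0.1707597 ]
 [ 0.07538601 -0.16984368]
 [ 0.09901752 -0.16989887]] stop [[0.02003658 0.1410723 ]]
tin [[-0.04636204  0.23652527]] home [0.61843363 0.03296705]
[[ 0.926  0.376 -0.   ]
 [ 0.376 -0.926  0.001]
 [ 0.    -0.001 -1.   ]]
```

Call:
{"method": "send_rows", "body": {
  "deltas": [
    [0, 0, 0.1, 22.8, -19.5, 0, -1],
    [0, 0, 0.198, 45.6, -39.0, 0, -1],
    [0, 0, 0.198, 45.6, -39.0, 0, -1],
    [0, 0, 0.198, 45.6, -39.0, 0, -1],
    [0, 0, 0.198, 45.6, -39.0, 0, -1],
    [0, 0, 0.198, 45.6, -39.0, 0, -1],
    [0, 0, 0.198, 45.6, -39.0, 0, -1],
    [0, 0, 0.198, 45.6, -39.0, 0, -1],
    [0, 0, 0.198, 45.6, -39.0, 0, -1],
    [0, 0, 0.198, 45.6, -39.0, 0, -1]
  ]
}}

```text
time: 1.4
eef_pos: [0.5021, -0.0203, 0.2311]
eef_rot: [-0.0, 0.995, 0.095, 0.0]
contact_force: [-0.4, 0.1, 0.3]
grip_width: 0.0853
gripper_force: 0.0
```

Call:
{"method": "send_rows", "body": {
  "deltas": [
    [0, 0, 0, 0, 0, 0, -1],
    [0, 0, 0, 0, 0, 0, -1],
    [0, 0, 0, 0, 0, 0, -1],
    [0, 0, 0, 0, 0, 0, -1]
  ]
}}

```text
time: 1.9
eef_pos: [0.5013, -0.0239, 0.2313]
eef_rot: [0.0, 0.996, 0.093, 0.0]
contact_force: [0.2, -0.1, -0.3]
grip_width: 0.0855
gripper_force: 0.0
```

```bash
cat >> h.py <<'E'
j=np.array([.578,.0049,.188])
def where():
    t=r.get_state(); M=R.from_quat(np.roll(t["eef_rot"],-1)).as_matrix()
    print("t",t["time"],"tcp jig mm",np.round(1000*np.r_[(t["eef_pos"][:2]-j[:2])@rot(j[2]),t["eef_pos"][2]],1),"tool x yaw-jig",np.arctan2(M[1,0],M[0,0])-j[2],"z",M[:,2].round(3),"F",np.round(t["contact_force"],1),"w",t["grip_width"])
E
python3 -c "
from h import *
where()"
```

```text
t 1.9 tcp jig mm [-80.7 -13.9 231.3] tool x yaw-jig -0.0018054854268317322 z [ 0. -0. -1.] F [ 0.2 -0.1 -0.3] w 0.08545944044075285
```

Call:
{"method": "send_rows", "body": {
  "deltas": [
    [0, 0, 0, 0, 0, 6, -1],
    [0, 0, 0, 0, 0, 12, -1],
    [0, 0, 0, 0, 0, 17, -1],
    [0, 0, 0, 0, 0, 20, -1],
    [0, 0, 0, 0, 0, 21.2, -1],
    [0, 0, 0, 0, 0, 21.8, -1],
    [0, 0, 0, 0, 0, 22.4, -1],
    [0, 0, 0, 0, 0, 22.4, -1],
    [0, 0, 0, 0, 0, 22.4, -1]
  ]
}}

```text
time: 3.02
eef_pos: [0.502, -0.0231, 0.008]
eef_rot: [0.0, 0.996, 0.094, 0.0]
contact_force: [-0.4, 0.1, -0.7]
grip_width: 0.0856
gripper_force: 0.0
```

```bash
python3 - <<'E'
from h import *
where(); s=optics.snapshot("scene"); cv2.imwrite("pics/s1.png",cv2.resize(s["frame"][190:350,200:420],None,fx=3.6,fy=3.6))
E
```

```text
t 3.025 tcp jig mm [-79.9 -13.4   8. ] tool x yaw-jig -7.972194173480607e-05 z [ 0.001 -0.    -1.   ] F [-0.4  0.1 -0.7] w 0.08558290565892938
```

View pics/s1.png

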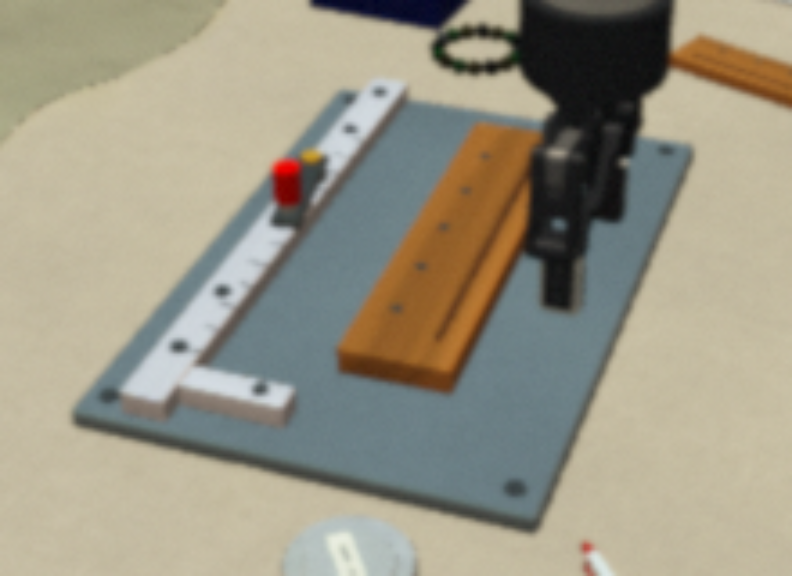

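The open fingers stand over the plate at (560,300) in the picture, just in front of the slat's near edge. The tips are clear of the plate. Next I push towards the fence.

Call:
{"method": "send_rows", "body": {
  "deltas": [
    [0, 0, 0, 1, 0, 0.2, -1],
    [0, 0, 0, 1.8, 0, 0.2, -1],
    [0, 0, 0, 2.5, 0, 0.2, -1],
    [0, 0, 0, 3.2, 0, 0.2, -1],
    [0, 0, 0, 3.9, 0, 0.2, -1],
    [0, 0, 0, 4.6, 0, 0.2, -1],
    [0, 0, 0, 5.3, 0, 0.2, -1],
    [0, 0, 0, 6.0, 0, 0.2, -1],
    [0, 0, 0, 6.6, 0, 0.2, -1],
    [0, 0, 0, 6.6, 0, 0.2, -1]
  ]
}}

```text
time: 4.32
eef_pos: [0.5671, -0.0106, 0.0054]
eef_rot: [0.0, 0.996, 0.094, 0.0]
contact_force: [-0.4, 0.0, 0.0]
grip_width: 0.0848
gripper_force: 0.0
```

Call:
{"method": "send_rows", "body": {
  "deltas": [
    [0, 0, 0, 0.5, 0, 0, -1],
    [0, 0, 0, 1.0, 0, 0, -1],
    [0, 0, 0, 1.3, 0, 0, -1],
    [0, 0, 0, 1.3, 0, 0, -1]
  ]
}}

```text
time: 4.82
eef_pos: [0.5797, -0.0082, 0.0054]
eef_rot: [0.0, 0.996, 0.094, 0.0]
contact_force: [0.1, -0.3, -0.2]
grip_width: 0.0852
gripper_force: 0.1
```

```bash
python3 - <<'E'
from h import *
where(); s=optics.snapshot("top"); cv2.imwrite("pics/t1.png",cv2.resize(s["frame"][190:330,215:415],None,fx=4,fy=4,interpolation=cv2.INTER_CUBIC))
E
```

```text
t 4.825 tcp jig mm [ -0.8 -13.2   5.4] tool x yaw-jig -0.00011528750811448663 z [ 0.001 -0.    -1.   ] F [ 0.1 -0.3 -0.2] w 0.08521759447058025
```

View pics/t1.png

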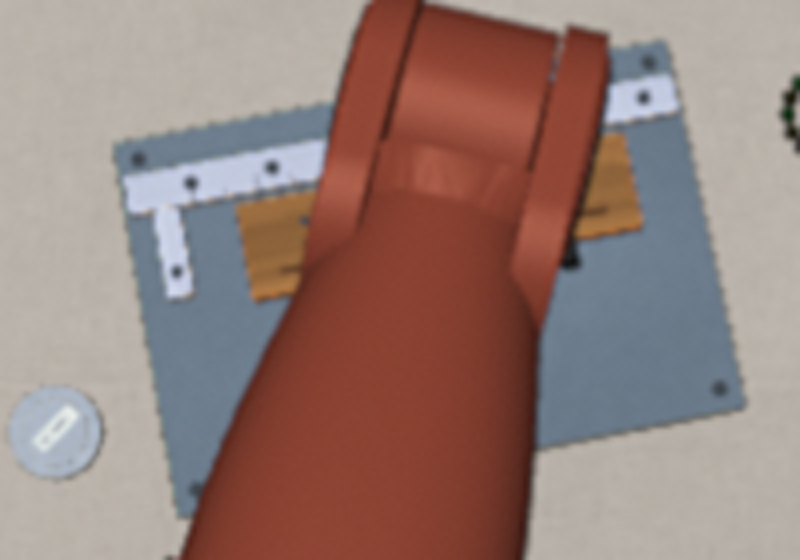

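The slat now lies parallel to the fence a few mm off. Its corners in the crop are (236,205), (625,133), (643,230) and (255,300), and the arm hides its middle.

```bash
python3 - <<'E'
from h import *
s=optics.snapshot("top")
c=lambda l:[((x+.5)/4-.5+215,(y+.5)/4-.5+190) for x,y in l]
b,e=fit([[.03,.12],[.03,-.12],[-.03,-.12],[-.03,.12]],ray(s,c([(236,205),(625,133),(643,230),(255,300)]),.028));print("slat jig",(b[:2]-j[:2])@rot(j[2]),b[2]-j[2],e)
E
```

```text
slat jig [ 0.03809664 -0.01369198] -0.0052376250575021654 [ 0.4  0.2 -0.3 -0.2  0.6 -1.3 -0.7  1.4]
```

Call:
{"method": "send_rows", "body": {
  "deltas": [
    [0, 0, 0, -1.5, 0, 0, -1],
    [0, 0, 0, -2, 0, -1, 0],
    [0, 0, 0, -2, 0, -7, 1],
    [0, 0, 0, -1, 4, -10, 1],
    [0, 0, 0, 2, 9, -10, 1],
    [0, 0, 0, 4.3, 14.9, -10, 1],
    [0, 0, 0, 4.3, 14.9, -10, 1],
    [0, 0, 0, 4.3, 14.9, -10, 1],
    [0, 0, 0, 4.3, 14.9, -6, 1],
    [0, 0, 0, 4.3, 14.9, -6, 1]
  ]
}}

```text
time: 6.18
eef_pos: [0.6468, -0.1444, 0.063]
eef_rot: [-0.001, 0.996, 0.094, -0.002]
contact_force: [-0.4, 0.1, 0.1]
grip_width: 0.0001
gripper_force: 0.0
```

```bash
python3 - <<'E'
from h import *
where()
E
```

```text
t 6.175 tcp jig mm [  39.7 -159.5   63. ] tool x yaw-jig 0.0011326997569636732 z [-0.004  0.002 -1.   ] F [-0.4  0.1  0.1] w 6.873781636910849e-05
```

Call:
{"method": "send_rows", "body": {
  "deltas": [
    [0, 0, 0, 0, 0, 2.5, 1],
    [0, 0, 0, 0, 0, 4, 1],
    [0, 0, 0, 0, 0, 4.7, 1],
    [0, 0, 0, 0, 0, 4.7, 1],
    [0, 0, 0, 0, -1, 4.7, 1],
    [0, 0, 0, 0, -1.6, 4.7, 1],
    [0, 0, 0, 0, -2.2, 4.7, 1],
    [0, 0, 0, 0, -2.8, 4.7, 1],
    [0, 0, 0, 0, -3.4, 4.7, 1],
    [0, 0, 0, 0, -3.4, 4.7, 1]
  ]
}}

```text
time: 7.42
eef_pos: [0.6431, -0.1128, 0.0187]
eef_rot: [0.0, 0.996, 0.094, 0.0]
contact_force: [0.6, -0.8, 3.1]
grip_width: 0.0002
gripper_force: 1.0
```

```bash
python3 - <<'E'
from h import *
where(); s=optics.snapshot("top"); cv2.imwrite("pics/t2.png",cv2.resize(s["frame"][190:330,215:415],None,fx=4,fy=4,interpolation=cv2.INTER_CUBIC))
E
```

```text
t 7.425 tcp jig mm [  41.9 -127.8   18.7] tool x yaw-jig 0.0002504755132481107 z [ 0.001 -0.    -1.   ] F [ 0.6 -0.8  3.1] w 0.0002456977018409054
```

View pics/t2.png

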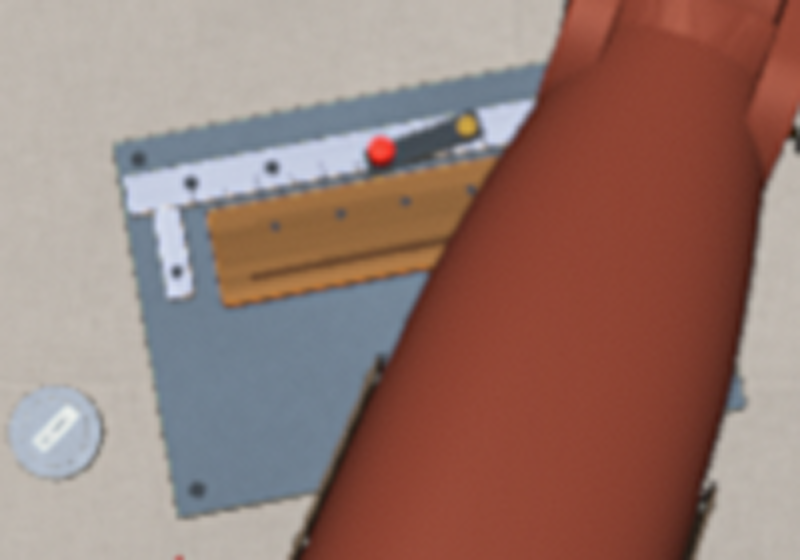

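The slat's left corners are at (208,210) and (225,306), about 20 mm short of the stop, and it is still parallel. I'll continue.

Call:
{"method": "send_rows", "body": {
  "deltas": [
    [0, 0, 0, 0, -0.5, 0, 1],
    [0, 0, 0, 0, -1.0, 0, 1],
    [0, 0, 0, 0, -1.5, 0, 1],
    [0, 0, 0, 0, -1.7, 0, 1],
    [0, 0, 0, 0, -1.7, 0, 1]
  ]
}}

```text
time: 8.1
eef_pos: [0.6399, -0.0973, 0.0185]
eef_rot: [0.001, 0.996, 0.094, 0.0]
contact_force: [2.0, -7.7, 3.0]
grip_width: 0.0001
gripper_force: 4.2
```

Call:
{"method": "send_rows", "body": {
  "deltas": [
    [0, 0, 0, 0, -0.1, 0, 1],
    [0, 0, 0, 0, -0.2, 0, 1],
    [0, 0, 0, 0, -0.2, 0, 1]
  ]
}}

```text
time: 8.48
eef_pos: [0.6398, -0.097, 0.0186]
eef_rot: [0.002, 0.996, 0.093, 0.0]
contact_force: [3.2, -15.5, 0.8]
grip_width: -0.0001
gripper_force: 7.0
```

Call:
{"method": "send_rows", "body": {
  "deltas": [
    [0, 0, 0, 0, -0.1, 0, 1],
    [0, 0, 0, 0, -0.2, 0, 1],
    [0, 0, 0, 0, -0.2, 0, 1]
  ]
}}

```text
time: 8.85
eef_pos: [0.6399, -0.0967, 0.0189]
eef_rot: [0.004, 0.996, 0.092, 0.001]
contact_force: [3.4, -22.5, -1.5]
grip_width: -0.0
gripper_force: 10.0
```

```bash
python3 - <<'E'
from h import *
where()
E
```

```text
t 8.85 tcp jig mm [  41.8 -111.4   18.9] tool x yaw-jig -0.0029263927779394072 z [ 0.002 -0.007 -1.   ] F [  3.4 -22.5  -1.5] w -2.1897814433032256e-05
```

Call:
{"method": "send_rows", "body": {
  "deltas": [
    [0, 0, 0, 0, 1.5, 0, 1],
    [0, 0, 0, 0, 2.5, 0, 1],
    [0, 0, 0, 0, 2.5, -5, 1],
    [0, 0, 0, 0, 2, -9, 0],
    [0, 0, 0, -3, -3, -10, -1],
    [0, 0, 0, -6.4, -9, -10, -1],
    [0, 0, 0, -6.4, -12.7, -10, -1],
    [0, 0, 0, -6.4, -12.7, -10, -1],
    [0, 0, 0, -6.4, -12.7, -6, -1],
    [0, 0, 0, -6.4, -12.7, -4, -1]
  ]
}}

```text
time: 10.1
eef_pos: [0.5514, 0.02, 0.056]
eef_rot: [-0.0, 0.996, 0.094, -0.001]
contact_force: [0.2, 0.7, 0.1]
grip_width: 0.0855
gripper_force: 0.0
```

Call:
{"method": "send_rows", "body": {
  "deltas": [
    [0, 0, 0, 0, 0, 3, -1],
    [0, 0, 0, 0, 0, 4.5, -1],
    [0, 0, 0, 0, 0, 5.2, -1],
    [0, 0, 0, 0, 0, 5.2, -1],
    [0, 0, 0, 0, 0, 5.2, -1]
  ]
}}

```text
time: 10.72
eef_pos: [0.5531, 0.0201, 0.0074]
eef_rot: [0.0, 0.996, 0.094, 0.001]
contact_force: [0.1, -0.2, -0.5]
grip_width: 0.0855
gripper_force: 0.0
```

```bash
python3 - <<'E'
from h import *
where()
E
```

```text
t 10.725 tcp jig mm [-21.6  19.5   7.4] tool x yaw-jig -0.0002192794947389054 z [ 0.002 -0.    -1.   ] F [ 0.1 -0.2 -0.5] w 0.08546505035684819
```

Call:
{"method": "send_rows", "body": {
  "deltas": [
    [0, 0, 0, 0.6, 0, 0.1, -1],
    [0, 0, 0, 1.2, 0, 0.1, -1],
    [0, 0, 0, 1.6, 0, 0.1, -1],
    [0, 0, 0, 2.0, 0, 0.1, -1],
    [0, 0, 0, 2.3, 0, 0.1, -1],
    [0, 0, 0, 2.3, 0, 0.1, -1]
  ]
}}

```text
time: 11.48
eef_pos: [0.5749, 0.0246, 0.0051]
eef_rot: [0.0, 0.996, 0.094, -0.0]
contact_force: [-1.0, 0.2, 0.6]
grip_width: 0.0856
gripper_force: 0.6
```

Call:
{"method": "send_rows", "body": {
  "deltas": [
    [0, 0, 0, 0.1, 0, 0, -1],
    [0, 0, 0, 0.2, 0, 0, -1],
    [0, 0, 0, 0.3, 0, 0, -1],
    [0, 0, 0, 0.3, 0, 0, -1]
  ]
}}

```text
time: 11.98
eef_pos: [0.578, 0.0251, 0.0052]
eef_rot: [0.0, 0.996, 0.094, 0.0]
contact_force: [-2.3, -0.5, -1.1]
grip_width: 0.0853
gripper_force: 0.8
```

```bash
python3 - <<'E'
from h import *
where()
E
```

```text
t 11.975 tcp jig mm [ 3.8 19.9  5.2] tool x yaw-jig -0.00020003397839010728 z [ 0.  0. -1.] F [-2.3 -0.5 -1.1] w 0.08530178823878419
```

Call:
{"method": "send_rows", "body": {
  "deltas": [
    [0, 0, 0, 0.1, 0, 0, -1],
    [0, 0, 0, 0.2, 0, 0, -1],
    [0, 0, 0, 0.3, 0, 0, -1],
    [0, 0, 0, 0.3, 0, 0, -1]
  ]
}}

```text
time: 12.48
eef_pos: [0.5794, 0.0253, 0.0051]
eef_rot: [0.0, 0.996, 0.094, -0.002]
contact_force: [-9.1, -3.9, 5.1]
grip_width: 0.0856
gripper_force: 5.5
```

Call:
{"method": "send_rows", "body": {
  "deltas": [
    [0, 0, 0, 0.1, 0, 0, -1],
    [0, 0, 0, 0.2, 0, 0, -1],
    [0, 0, 0, 0.2, 0, 0, -1],
    [0, 0, 0, 0.2, 0, 0, -1]
  ]
}}

```text
time: 12.98
eef_pos: [0.5794, 0.0253, 0.005]
eef_rot: [0.001, 0.996, 0.094, -0.004]
contact_force: [-21.0, -6.3, 14.1]
grip_width: 0.0858
gripper_force: 11.1
```

```bash
python3 - <<'E'
from h import *
where()
E
```

```text
t 12.975 tcp jig mm [ 5.2 19.8  5. ] tool x yaw-jig -0.00023297689423931733 z [-0.007 -0.002 -1.   ] F [-21.   -6.3  14.1] w 0.0857867284852619
```

Call:
{"method": "send_rows", "body": {
  "deltas": [
    [0, 0, 0, -1.5, 0, 0, -1],
    [0, 0, 0, -3.0, 0, 0, -1],
    [0, 0, 0, -5, 0, -4, -1],
    [0, 0, 0, -8, 0, -9, 0],
    [0, 0, 0, -12, 0, -12, 1],
    [0, 0, 0, -12, 0, -12, 1],
    [0, 0, 0, -12, 0, -12, 1]
  ]
}}

```text
time: 13.85
eef_pos: [0.4656, 0.0035, 0.1252]
eef_rot: [0.0, 0.996, 0.094, 0.001]
contact_force: [-1.1, -0.4, -1.6]
grip_width: 0.0124
gripper_force: 0.0
```

```bash
python3 - <<'E'
from h import *
where(); s=optics.snapshot("top"); cv2.imwrite("pics/t3.png",cv2.resize(s["frame"][190:330,215:415],None,fx=4,fy=4,interpolation=cv2.INTER_CUBIC))
E
```

```text
t 13.85 tcp jig mm [-110.7   19.7  125.2] tool x yaw-jig -0.0004418477160804679 z [ 0.001 -0.    -1.   ] F [-1.1 -0.4 -1.6] w 0.012385468020349566
```

View pics/t3.png

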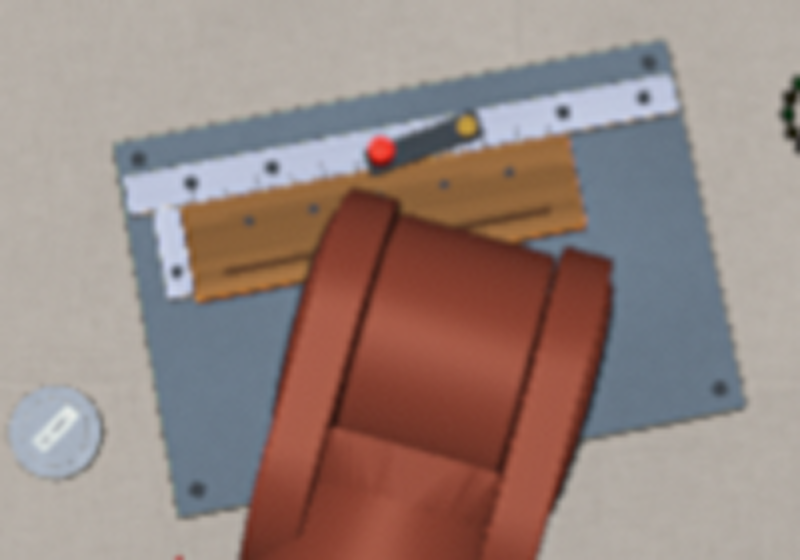

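The slat is home: its left end is against the stop at (190,295), and no gap shows along the fence from (185,205) to (570,135). The knob is unchanged at (381,152). Next I go behind the knob with shut fingers.

Call:
{"method": "send_rows", "body": {
  "deltas": [
    [0, 0, 0, 6, 0, 0, 1],
    [0, 0, 0, 12, 0, 0, 1],
    [0, 0, 0, 18, 0, 0, 1],
    [0, 0, 0, 21.8, 0, 0, 1],
    [0, 0, 0, 21.8, 0, 0, 1],
    [0, 0, 0, 21.8, 0, 0, 1],
    [0, 0, 0, 21.8, 0, 3, 1],
    [0, 0, 0, 21.8, 0, 6, 1],
    [0, 0, 0, 21.8, 0, 7.3, 1],
    [0, 0, 0, 21.8, 0, 7.3, 1]
  ]
}}

```text
time: 15.15
eef_pos: [0.6782, 0.0443, 0.0518]
eef_rot: [-0.0, 0.996, 0.094, -0.001]
contact_force: [0.2, -0.2, 0.4]
grip_width: -0.0001
gripper_force: 0.0
```

```bash
python3 - <<'E'
from h import *
where()
for th in np.arange(.18,1.6,.14):
    t=np.array([-np.cos(th),-np.sin(th)]); print(round(th,2),np.round(np.array([87,-40])+55*np.array([-np.sin(th),np.cos(th)])-19*t,1))
E
```

```text
t 15.15 tcp jig mm [105.8  20.   51.8] tool x yaw-jig -0.00036110790469845444 z [-0.001  0.    -1.   ] F [ 0.2 -0.2  0.4] w -0.00014344741577099613
0.18 [95.8 17.5]
0.32 [87.7 18.2]
0.46 [79.6 17.7]
0.6 [71.6 16.1]
0.74 [63.9 13.4]
0.88 [56.7  9.7]
1.02 [50.1  5. ]
1.16 [44.2 -0.6]
1.3 [39.1 -7. ]
1.44 [ 34.9 -14. ]
1.58 [ 31.8 -21.5]
```

Call:
{"method": "send_rows", "body": {
  "deltas": [
    [0, 0, 0, -1.1, 0.2, 0, 1],
    [0, 0, 0, -1.9, 0.2, 0, 1],
    [0, 0, 0, -2.7, 0.2, 0, 1],
    [0, 0, 0, -3.5, 0.4, 0, 1],
    [0, 0, 0, -4.3, 0.7, 0, 1],
    [0, 0, 0, -5.0, 1.0, 0, 1],
    [0, 0, 0, -5.7, 1.5, 0, 1],
    [0, 0, 0, -6.3, 2.1, 0, 1],
    [0, 0, 0, -6.8, 2.7, 0, 1],
    [0, 0, 0, -6.8, 2.7, 0, 1]
  ]
}}

```text
time: 16.4
eef_pos: [0.6168, 0.0044, 0.0521]
eef_rot: [0.0, 0.996, 0.093, -0.0]
contact_force: [-0.2, 0.1, 0.9]
grip_width: -0.0002
gripper_force: 0.0
```

```bash
python3 - <<'E'
from h import *
where(); s=optics.snapshot("scene"); cv2.imwrite("pics/s2.png",cv2.resize(s["frame"][190:350,200:420],None,fx=3.6,fy=3.6))
E
```

```text
t 16.4 tcp jig mm [38.1 -7.7 52.1] tool x yaw-jig -0.0010220640771016198 z [-0.001 -0.    -1.   ] F [-0.2  0.1  0.9] w -0.00018897057440900325
```

View pics/s2.png

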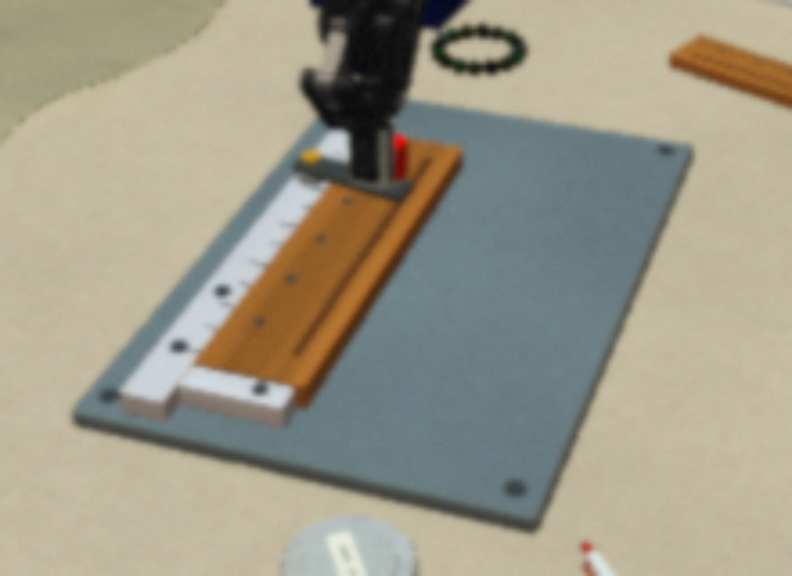

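The hold-down has swung most of the way. The arm runs from (310,160) to (410,190), with the knob behind the finger at (400,155), and the slat is still home. I'll continue to the end stop.

Call:
{"method": "send_rows", "body": {
  "deltas": [
    [0, 0, 0, -0.3, 0.5, 0, 1],
    [0, 0, 0, -0.5, 0.9, 0, 1],
    [0, 0, 0, -0.6, 1.2, 0, 1],
    [0, 0, 0, -0.6, 1.4, 0, 1],
    [0, 0, 0, -0.6, 1.4, 0, 1]
  ]
}}

```text
time: 17.08
eef_pos: [0.6138, -0.0078, 0.0522]
eef_rot: [-0.002, 0.996, 0.094, 0.0]
contact_force: [0.0, 10.8, 1.4]
grip_width: 0.0002
gripper_force: 5.5
```

Call:
{"method": "send_rows", "body": {
  "deltas": [
    [0, 0, 0, 0, 0.2, 0, 1],
    [0, 0, 0, 0, 0.4, 0, 1],
    [0, 0, 0, 0, 0.4, 0, 1]
  ]
}}

```text
time: 17.45
eef_pos: [0.6139, -0.0087, 0.0521]
eef_rot: [-0.005, 0.995, 0.096, -0.0]
contact_force: [-2.0, 24.5, 5.0]
grip_width: 0.0004
gripper_force: 12.4
```

```bash
python3 - <<'E'
from h import *
where()
E
```

```text
t 17.45 tcp jig mm [ 32.7 -20.   52.1] tool x yaw-jig 0.0034126253099172332 z [-0.001  0.009 -1.   ] F [-2.  24.5  5. ] w 0.00037731559676975197
```

Hard against its stop at 24 N. I'll back off, rise, retract and check.

Call:
{"method": "send_rows", "body": {
  "deltas": [
    [0, 0, 0, 0, -1.5, 0, 1],
    [0, 0, 0, 0, -2.5, 0, 1],
    [0, 0, 0, 0, -2.5, -5, 1],
    [0, 0, 0, -3, -2.5, -10, 1],
    [0, 0, 0, -9, -2.5, -12, 1],
    [0, 0, 0, -15, -2.5, -12, 1],
    [0, 0, 0, -16, -2.5, -12, 1],
    [0, 0, 0, -16, -2.5, -12, 1],
    [0, 0, 0, -16, -2.5, -12, 1]
  ]
}}

```text
time: 18.58
eef_pos: [0.454, -0.0191, 0.1724]
eef_rot: [0.0, 0.996, 0.094, 0.0]
contact_force: [0.3, -0.2, 0.3]
grip_width: 0.0
gripper_force: 0.0
```

```bash
python3 - <<'E'
from h import *
where(); s=optics.snapshot("top"); cv2.imwrite("pics/t4.png",cv2.resize(s["frame"][190:330,215:415],None,fx=4,fy=4,interpolation=cv2.INTER_CUBIC))
E
```

```text
t 18.575 tcp jig mm [-126.3   -0.4  172.4] tool x yaw-jig -0.00017311792289886885 z [ 0. -0. -1.] F [ 0.3 -0.2  0.3] w 2.868374063613832e-05
```

View pics/t4.png

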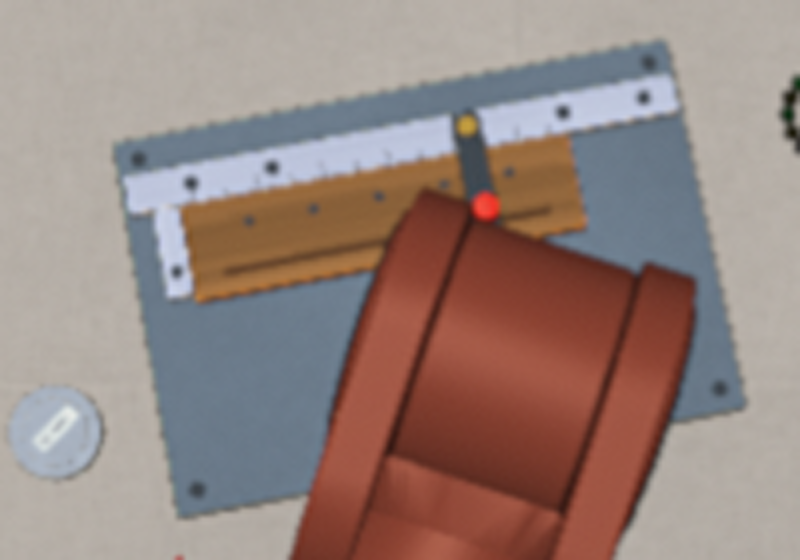

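The hold-down stands square across the slat, with the pivot at (467,126) and the knob at (486,206). The slat corners are unchanged, home against fence and stop.

```bash
python3 -c "
from workcell import close_job
print(close_job())"
```

```text
the job is handed in; nothing more can be done
None
```

I handed the job in at about 18.6 s. In the last picture the slat lies home against the fence and end stop, the hold-down is square across it, and the arm is clear; the tin and bracelet were not touched, and no verdict came back.

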